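# Take the wing cap off the glue nozzle, thread hand unknown

## Robot

A 6-joint arm with a two-finger parallel gripper is mounted at the origin on the work surface. World frame = base frame: x ahead of the robot, y to its left, z up, the work surface at z = 0. Lengths are in m, angles in rad, forces in N, time in s.
With the tool pointing down it reaches from about 0.35 to 0.975 m from the base axis. Payload 4.9 kg.
Tool frame: the origin (TCP) lies at the very end of the fingers, on their centre line; the grasp point (between the pads) lies 19 mm behind it; z points along the fingers, x is the direction in which the jaws open and shut, and the axes are right-handed (so a half turn about z gives the same grasp; the last joint's range is limited). The gripper opens to 85 mm and grips with 20 to 120 N. Pads are 22 mm wide; open, the fingers measure 114 mm over their backs; the gripper's body (76 mm by 85 mm) begins 54 mm behind the grasp point. The pads swing forward as they close: fully open they stand 13 mm farther back than shut.
Start: joints at [1.149, 0.053, 1.613, -0, 1.476, -0.119], TCP at [0.186, 0.597, 0.231] pointing down, gripper open.
Joint ranges: [-3.01, 3.01], [-1.01, 2.22], [0.06, 2.58], [-1.02, 4.17], [0.09, 2.62], [-3.14, 3.14]. Speed limits (rad/s): [2.57, 2.57, 3.14, 3.14, 3.14, 3.14].

## Interface

Orientations are given as a rotation vector (axis times angle).
In Python, from station import monitor, imaging, ticket gives the robot as it stands.
- The arm moves only by the tool step_arm, never from a script. Its argument "targets" is one flat list of numbers, 4 for each row, row after row: the shift along the tool's x, y, z in m, then the turn about the tool's z in rad. In form: [tx, ty, tz, roll, tx, ty, tz, roll, ...]. A call has 1 to 12 rows; each row is the pose to reach, as a shift and turn from the pose measured when the call began, along the tool's axes at that moment; what a row does not reach only later rows make up. A row lasts 1/12 s, in which the tool goes at most 41.7 mm and 7.16 degrees, less where a joint would pass 70% of its speed; a pose out of reach is approached as far as the arm can. A call with a gripper value outside its range is refused whole. "grip" is the finger opening in m, from 0 to 0.0854, set as the call begins (left out, the last holds). The fingers move at their own pace and stop on an object; "force" is the grip in N (left out, the last holds). Time passes only in rows, so rows that repeat a pose let the fingers close. It gives the time, the measured TCP pose, the force and the opening at its end, in the units of the state.
- monitor.get_obs(): the state, without advancing time (a new reading comes with each control period).
- imaging.get_image(name): name is "scene" or "top"; returns a dict with "color" (384x512x3 uint8, red, green, blue), "depth" (384x512 float32, m along the optical axis (not along the pixel's ray), 0 where there is no reading), "fov_y" (degrees; the focal length in pixels is half the picture's height over the tangent of half this angle, whatever the lens; pixels are square), "cx", "cy" (the principal point, pixels), "R" (3x3) and "t" (3): a world point X has camera coordinates R X + t. Camera axes: x right, y down, z forward; pixel columns grow to the right and rows downward; lengths in m; the calibration is good to about 2 mm. A picture is of the moment at which its call begins.
- ticket.finish_job(): hands the job in, once; it reports no verdict.
Trained networks look in a picture, given as the dict that the camera call returned (one of the last four; its "shot" number tells which), for a name from the list of things; names that differ only in an ending like _2 or _b are one class to them, and where a whole thing is asked for, a point or a joint stands for the part that bears it (a point fixed in the world has none). Each returns a list of dicts, best first, with "score" (0 to 1); they miss things now and then, are a little off and sometimes report something else, mostly with a low value. They report only what shows in the picture. A call takes as long as a camera call.
- imaging.search_frame(name, picture): "uv" ([column, row] in pixels, amid what is visible of it).
- imaging.mark_of(name, picture): "uv" ([column, row] in pixels: a listed point, or the origin of a listed thing).
The state is a dict: "t": time; "q": joint angles; "dq": joint speeds; "effort": joint torques, N m; "tool_pos": TCP position; "tool_rot": TCP orientation; "contact_force": force on the tool from outside, world axes, zero at the start; "wrist_torque": the same for the moment, N m; "opening": finger opening in m.
Only numpy, scipy, OpenCV 4.12 (cv2) and the standard library are available. Lean on these libraries where they do the work, as an engineer would, in place of code of your own. Each camera call takes 0.05 s, during which the arm holds its last target.

## Task

The glue station's nozzle has to be rinsed: swing the station's clear guard door open to about a right angle by its upright black handle, then loosen the blue wing cap underneath and lift it straight off the brass nozzle. Nobody remembers whether its quarter-turn thread is left- or right-handed: one way it stops after a few degrees, the other way it comes free, so try both. Finish while still holding the cap in the gripper, about 10 cm straight above where it sat, with the guard left open and the bottles and other things on the bench left where they stand.

Things in the scene. Friction and masses are not known exactly. Their poses are not given: they have to be found in the camera images.
- guard (a joint): Opening angle of the clear guard door in rad: 0 shut, 1.57 a right angle, end stop 1.75. It opens clockwise seen from above about its vertical hinge (the handle swings away from the robot, to the robot's left) and stays where it is left; light friction, about 1 N at the handle.
- guard_handle (a point): Centre of the top end of the guard's handle: an upright black round post, 18 mm across, standing 52 mm above a 4 mm pad on the hood's roof; the point is 264 mm above the bench, 140 mm from the hinge axis. Fingers can pivot round the post.
- guard_hinge (a point): Point on the guard's vertical hinge axis, at roof height, 208 mm above the bench. The guard is a clear hood with grey edges, 160 mm square, 118 mm high (roof, panels on its left and robot sides), hinged at its far left corner; shut, it covers the cap.
- station: Fixed glue station, a red machine 250 x 350 mm with a dark steel top 90 mm above the bench and a brass roller (axis along x, top 58 mm above the steel top) on its -y half; origin at the centre of its underside, x away from the robot, y to the left.
- nozzle: Fixed brass nozzle on the station: a 22 mm spigot 46 mm tall on a 60 mm wide, 4 mm thick flange. Origin on its axis at the steel top (90 mm above the bench), z up; its x axis starts within 0.04 rad of the cap's. Inside the cap, ridges along +x and -x hold down the cap's lugs and a hidden stop blocks one turning direction; which one changes from start to start.
- cap: Loose blue wing cap, 0.12 kg: hollow skirt 47 mm across, 53 mm tall; on top a wing 46 mm long along cap x, 14 mm thick along y, its top 86 mm above the origin. Origin: centre of the lower rim, 4 mm above the nozzle's when seated; z up. Blocked way: stops hard after about 0.2 rad. Loosening way: turns freely, lifts straight off 0.85 to 1.6 rad from the start (1.25 best), before that only some 3 mm.
- bottle_a: Free-standing bottle, dark amber glass with a wooden ball stopper, 62 mm across, 205 mm tall, origin at the centre of its underside. Bystander.
- bottle_b: Free-standing bottle, dark amber glass with a wooden ball stopper, 62 mm across, 205 mm tall, origin at the centre of its underside. Bystander. With a paper label band.
- bottle_c: Free-standing bottle, dark amber glass with a wooden ball stopper, 62 mm across, 205 mm tall, origin at the centre of its underside. Bystander.
- label_stack: Stack of round paper labels, 64 mm across, 18 mm tall, origin at the centre of its underside. Bystander.
- brush: Hand brush lying flat, its length along its x, origin on its underside. Bystander.
- glue_jar: Jar with a white lid, 68 mm across, 85 mm tall, origin at the centre of its underside. Bystander.

How it is judged:
By the outcome, as a careful person would: the job done as asked, in the order asked, and still so for the second after the job is handed in, while the arm keeps its last pose, push and grip.
It also fails if it takes over 59 s, if anything falls off the work surface, if the arm or the gripper's body presses on something with over 40 N, if the wrist force passes 120 N, or if a joint passes its speed limit or range.

## Working session

There is one attempt and no reset: what is moved stays moved. The work goes in short steps, Python scripts to look and compute and a tool call to move; the robot and the scene stay as the last step left them, time stands still between calls to the robot, and variables do not carry over. Pictures are saved under pics/ and viewed, and the job is handed in when it is done.

Besides the shell and the picture viewer there is one more tool, called after ">>>" as name(argument=value, ...), one argument or row to a line, values as JSON. step_arm: Moves the arm, as the interface text tells. Its arguments: {"type":"object","properties":{"targets":{"type":"array","items":{"type":"number"}},"grip":{"type":"number"},"force":{"type":"number"}},"required":["targets"]}

```bash
mkdir -p pics; ls; cat > h.py <<'E'
import numpy as np, cv2
from station import monitor, imaging, ticket
def K(p):
    h=p["color"].shape[0]; f=h/2/np.tan(np.radians(p["fov_y"])/2); return f
def at_z(p,uv,z):
    f=K(p); d=np.array([(uv[0]-p["cx"])/f,(uv[1]-p["cy"])/f,1.0]); R=np.array(p["R"]);t=np.array(p["t"])
    o=-R.T@t; r=R.T@d; return o+r*(z-o[2])/r[2]
def at_d(p,uv):
    f=K(p); u,v=int(round(uv[0])),int(round(uv[1])); z=np.median(p["depth"][v-1:v+2,u-1:u+2])
    d=np.array([(uv[0]-p["cx"])/f,(uv[1]-p["cy"])/f,1.0])*z; return np.array(p["R"]).T@(d-np.array(p["t"]))
def proj(p,X):
    f=K(p); c=np.array(p["R"])@np.array(X)+np.array(p["t"]); return f*c[0]/c[2]+p["cx"],f*c[1]/c[2]+p["cy"]
def save(p,n): cv2.imwrite("pics/"+n+".png",p["color"][:,:,::-1])
E
python3 - <<'E'
from h import *
np.set_printoptions(precision=4,suppress=True)
o=monitor.get_obs(); print({k:np.round(v,4) for k,v in o.items()})
for n in ("scene","top"):
    p=imaging.get_image(n); save(p,n+"0")
    c=-np.array(p["R"]).T@np.array(p["t"]);print(n,p["fov_y"],c,p["cx"],p["cy"])
    for nm,z in (("guard_handle",.264),("guard_hinge",.208),("nozzle",.09),("cap",.094),("station",0),("bottle_a",0),("label_stack",0),("glue_jar",0),("brush",0)):
        for r in imaging.mark_of(nm,p)[:3]: print(nm,round(r["score"],2),np.round(r["uv"],1),at_z(p,r["uv"],z),at_d(p,r["uv"]))
E
```

```text
pics
{'t': np.float64(0.0), 'q': array([ 1.149 ,  0.0534,  1.6143,  0.    ,  1.476 , -0.119 ]), 'dq': array([-0.0008,  0.0013, -0.0009, -0.0003, -0.0016, -0.0002]), 'effort': array([ -0.0015, -39.3672, -37.018 ,  -0.0001,   0.0069,   0.    ]), 'tool_pos': array([0.1861, 0.596 , 0.2301]), 'tool_rot': array([ 2.5303,  1.8604, -0.0028]), 'contact_force': array([ 0.4523,  0.1179, -0.1596]), 'wrist_torque': array([-0.0232,  0.031 ,  0.0273]), 'opening': np.float64(0.0854)}
scene 50.593306908530444 [1.2443 0.2174 1.1978] 259.4037361284257 196.87240178151825
guard_handle 0.72 [264.5 171. ] [0.4335 0.0332 0.264 ] [ 0.2019 -0.0194 -0.0026]
guard_handle 0.46 [143.2 194.7] [ 0.6055 -0.2925  0.264 ] [ 0.4484 -0.418   0.0342]
guard_hinge 0.7 [269.8 222.3] [0.5782 0.0831 0.208 ] [0.5778 0.083  0.2075]
nozzle 0.36 [247.9 219.6] [ 0.5049 -0.006   0.09  ] [ 0.5235 -0.0004  0.1179]
cap 0.37 [244.6 217.7] [ 0.5026 -0.0178  0.094 ] [0.5809 0.0071 0.2105]
station 0.6 [227.8 230.3] [ 0.5054 -0.0815  0.    ] [ 0.5596 -0.0596  0.0878]
bottle_a 0.94 [140.9 194.5] [ 0.426  -0.4456  0.    ] [ 0.4553 -0.4219  0
[... 636 characters left out ...]
2634]
guard_handle 0.51 [124.4 187.5] [0.5215 0.3873 0.264 ] [0.5727 0.4475 0.0834]
guard_hinge 0.58 [222.8 163.5] [0.5794 0.0785 0.208 ] [0.5792 0.0785 0.2086]
station 0.6 [268.8 188.8] [ 0.5232 -0.0771  0.    ] [ 0.4754 -0.0612  0.2082]
bottle_a 0.65 [360.8 169.2] [ 0.5572 -0.4433  0.    ] [ 0.5391 -0.4186  0.0711]
bottle_a 0.64 [367.4 197.5] [ 0.4431 -0.4474  0.    ] [ 0.4266 -0.4133  0.0973]
bottle_a 0.62 [360.6 150.2] [ 0.634  -0.4569  0.    ] [ 0.6184 -0.4389  0.0503]
label_stack 0.81 [140.1 233.2] [0.4124 0.4252 0.    ] [0.4096 0.4196 0.0188]
glue_jar 0.95 [127.6 190.5] [0.583  0.4637 0.    ] [0.5634 0.4405 0.0713]
brush 0.84 [184.  253.9] [0.3156 0.2678 0.    ] [0.3141 0.2643 0.0196]
```

```bash
python3 - <<'E'
import cv2
a=cv2.imread("pics/scene0.png");b=cv2.imread("pics/top0.png")
cv2.imwrite("pics/scene0c.png",cv2.resize(a[110:310,90:410],(800,500),interpolation=cv2.INTER_CUBIC))
cv2.imwrite("pics/top0c.png",cv2.resize(b[120:280,110:390],(800,457),interpolation=cv2.INTER_CUBIC))
E
```

```text
(no output)
```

View pics/scene0c.png

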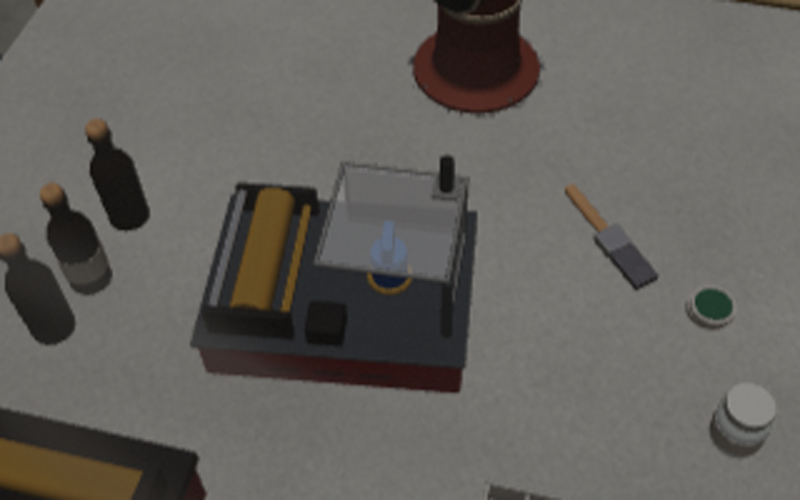

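View pics/top0c.png

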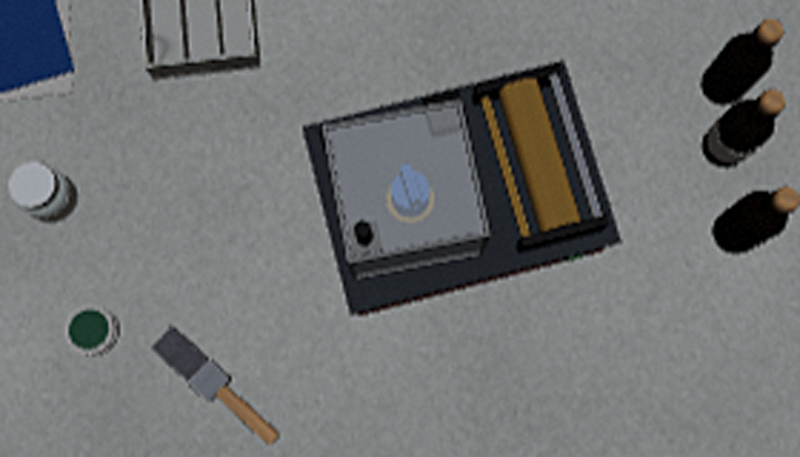

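The scene picture shows the shut hood over the blue cap (about px 245,212), with the black post top near (269,174). The top picture shows the post top at (237,198), the hinge corner at the hood's far left and the cap seen through the roof at (254,187). I'll refine the post position from depth.

```bash
cat >> h.py <<'E'
def cloud(p):
    f=K(p);h,w=p["depth"].shape;u,v=np.meshgrid(np.arange(w),np.arange(h));z=p["depth"]
    c=np.stack([(u-p["cx"])/f*z,(v-p["cy"])/f*z,z],-1); X=(c-np.array(p["t"]))@np.array(p["R"]); X[z==0]=np.nan; return X
def delta(o,xyz):
    from scipy.spatial.transform import Rotation as Ro
    return Ro.from_rotvec(o["tool_rot"]).as_matrix().T@(np.array(xyz)-o["tool_pos"])
E
python3 - <<'E'
from h import *
np.set_printoptions(precision=4,suppress=True)
for n in ("scene","top"):
    p=imaging.get_image(n);X=cloud(p)
    m=(X[...,2]>.225)&(X[...,2]<.28)&(abs(X[...,0]-.44)<.06)&(abs(X[...,1]-.04)<.06)
    P=X[m];print(n,len(P),P.mean(0),P.min(0),P.max(0))
    t=P[P[:,2]>.259];print(len(t),t.mean(0) if len(t) else 0)
    print(proj(p,[.443,.043,.264]))
    m=(abs(X[...,2]-.208)<.006)&(abs(X[...,0]-.5)<.15)&(abs(X[...,1])<.15)
    Q=X[m][:,:2].astype(np.float32);print(cv2.minAreaRect(Q),cv2.boxPoints(cv2.minAreaRect(Q)))
    m=(abs(X[...,2]-.09)<.006)&(abs(X[...,0]-.5)<.25)&(abs(X[...,1])<.3)
    Q=X[m][:,:2].astype(np.float32);print(cv2.minAreaRect(Q))
o=monitor.get_obs();print(delta(o,[.443,.043,.225]))
E
```

```text
scene 70 [0.4452 0.0486 0.2492] [0.4323 0.0388 0.2258] [0.4519 0.0563 0.2669]
24 [0.4419 0.0481 0.2631]
(np.float64(266.9092324439391), np.float64(173.82445439984178))
((0.5051761269569397, -0.0061287060379981995), (0.17336468398571014, 0.16758832335472107), 4.8057861328125) [[ 0.4118  0.0701]
 [ 0.4258 -0.0969]
 [ 0.5986 -0.0824]
 [ 0.5845  0.0846]]
((0.5218099355697632, -0.07792879641056061), (0.25231635570526123, 0.350136935710907), 7.938293933868408)
top 37 [0.4376 0.0462 0.2579] [0.431  0.0384 0.228 ] [0.4466 0.0545 0.2698]
26 [0.4398 0.0464 0.2631]
(np.float64(237.46798670325126), np.float64(198.7986129196932))
((0.5038402676582336, -0.005437105894088745), (0.17060410976409912, 0.16921254992485046), 4.50780725479126) [[ 0.4122  0.0722]
 [ 0.4255 -0.0965]
 [ 0.5955 -0.0831]
 [ 0.5822  0.0856]]
((0.5190500020980835, -0.07904957234859467), (0.25066447257995605, 0.3502013385295868), 7.9917311668396)
[-0.4519  0.41    0.0063]
```

```bash
python3 -c "
from h import *
o=monitor.get_obs();print(delta(o,[.441,.047,.32]))"
```

```text
[-0.44866559  0.40690569 -0.08870578]
```

>>> step_arm(
  targets=[0,0,-0.035,0,-0.01,0.01,-0.07,0,-0.035,0.032,-0.089,0,-0.063,0.057,-0.089,0,-0.09,0.082,-0.089,0,-0.117,0.107,-0.089,0,-0.144,0.131,-0.089,0,-0.171,0.155,-0.089,0,-0.198,0.18,-0.089,0,-0.225,0.204,-0.089,0,-0.252,0.228,-0.089,0,-0.279,0.253,-0.089,0],
  grip=0.06,
  force=30,
)

```text
t: 2.1
tool_pos: [0.3449, 0.2533, 0.3206]
tool_rot: [2.53, 1.862, 0.002]
contact_force: [0.4, -0.8, -0.3]
opening: 0.0598
```

```bash
python3 -c "
from h import *
o=monitor.get_obs();print(o['tool_pos'],o['tool_rot'],delta(o,[.441,.047,.32]))"
```

```text
[0.34486384 0.25326129 0.32059281] [2.53029807e+00 1.86168306e+00 1.73173891e-03] [-0.16831017  0.15315864  0.00059061]
```

>>> step_arm(
  targets=[-0.028,0.026,0,0,-0.056,0.051,0,0,-0.084,0.077,0,0,-0.112,0.102,0,0,-0.135,0.123,0,0,-0.155,0.141,0,0,-0.168,0.153,0,0,-0.168,0.153,0,0,-0.168,0.153,0,0],
)

```text
t: 2.85
tool_pos: [0.4409, 0.0469, 0.3205]
tool_rot: [-2.532, -1.859, -0.002]
contact_force: [-0.2, -0.1, -0.0]
opening: 0.0601
```

```bash
python3 - <<'E'
from h import *
o=monitor.get_obs();print(o['tool_pos'],o['tool_rot'],delta(o,[.441,.047,.226]))
p=imaging.get_image("scene");save(p,"s1");q=imaging.get_image("top");save(q,"t1")
a=cv2.resize(p["color"][120:260,180:340,::-1],(480,420));b=cv2.resize(q["color"][120:240,180:300,::-1],(320,320))
c=np.zeros((420,800,3),np.uint8);c[:,:480]=a;c[:320,480:]=b;cv2.imwrite("pics/c1.png",c)
E
```

```text
[0.44094179 0.0469088  0.32051399] [-2.53189957e+00 -1.85903909e+00 -1.54978442e-03] [2.02339047e-06 1.01430981e-05 9.45140563e-02]
```

View pics/c1.png

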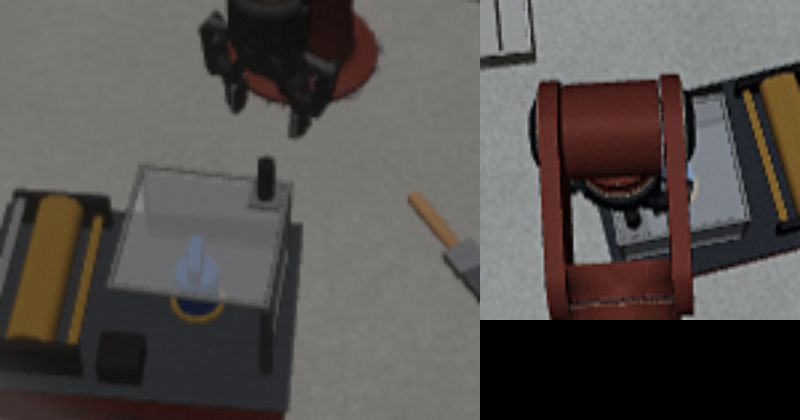

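Both fingers straddle the post (crop 265,160), which is still untouched. I'll descend and close on it.

>>> step_arm(
  targets=[0,0,0.02,0,0,0,0.04,0,0,0,0.06,0,0,0,0.075,0,0,0,0.088,0,0,0,0.094,0,0,0,0.094,0],
)

```text
t: 3.53
tool_pos: [0.4398, 0.0488, 0.2251]
tool_rot: [-2.527, -1.863, 0.001]
contact_force: [0.1, -0.5, -0.4]
opening: 0.0596
```

>>> step_arm(
  targets=[0,0,0,0,0,0,0,0,0,0,0,0,0,0,0,0,0,0,0,0,0,0,0,0],
  grip=0.0,
  force=25,
)

```text
t: 4.03
tool_pos: [0.44, 0.0486, 0.2263]
tool_rot: [-2.528, -1.863, 0.001]
contact_force: [-3.4, -1.2, 5.5]
opening: 0.0172
```

```bash
python3 - <<'E'
from h import *
np.set_printoptions(precision=3,suppress=True)
o=monitor.get_obs();H=np.array([.5765,.082,0]);r0=o['tool_pos'].copy()-H
for d in np.arange(4,96,4):
    a=-np.radians(d);R=np.array([[np.cos(a),-np.sin(a),0],[np.sin(a),np.cos(a),0],[0,0,1]])
    print(d,np.round(delta(o,H+R@r0),3),np.round(H+R@r0,3))
E
```

```text
4 [ 0.009 -0.005  0.   ] [0.438 0.058 0.226]
8 [ 0.017 -0.009  0.   ] [0.437 0.068 0.226]
12 [ 0.027 -0.012  0.   ] [0.436 0.078 0.226]
16 [ 0.036 -0.015  0.   ] [0.436 0.087 0.226]
20 [ 0.046 -0.017  0.   ] [0.437 0.097 0.226]
24 [ 0.055 -0.019  0.   ] [0.438 0.107 0.226]
28 [ 0.065 -0.02   0.   ] [0.44  0.117 0.226]
32 [ 0.075 -0.02   0.   ] [0.443 0.126 0.226]
36 [ 0.085 -0.02   0.   ] [0.446 0.135 0.226]
40 [ 0.094 -0.018  0.   ] [0.45  0.144 0.226]
44 [ 0.104 -0.016  0.   ] [0.455 0.153 0.226]
48 [ 0.113 -0.014  0.   ] [0.46  0.161 0.226]
52 [ 0.123 -0.011  0.   ] [0.466 0.169 0.226]
56 [ 0.132 -0.007  0.   ] [0.472 0.176 0.226]
60 [ 0.141 -0.002  0.   ] [0.479 0.184 0.226]
64 [0.149 0.003 0.   ] [0.487 0.19  0.226]
68 [0.157 0.008 0.   ] [0.494 0.196 0.226]
72 [0.165 0.014 0.   ] [0.503 0.202 0.226]
76 [0.172 0.021 0.   ] [0.511 0.206 0.226]
80 [0.178 0.028 0.   ] [0.52  0.211 0.226]
84 [0.185 0.036 0.   ] [0.529 0.214 0.226]
88 [0.19  0.044 0.   ] [0.538 0.217 0.226]
92 [0.195 0.052 0.   ] [0.548 0.22  0.226]
```

>>> step_arm(
  targets=[0.009,-0.005,0,0,0.017,-0.009,0,0,0.027,-0.012,0,0,0.036,-0.015,0,0,0.046,-0.017,0,0,0.055,-0.019,0,0],
)

```text
t: 4.53
tool_pos: [0.4377, 0.1074, 0.2263]
tool_rot: [-2.528, -1.863, 0.002]
contact_force: [-1.5, -3.6, 0.4]
opening: 0.0172
```

>>> step_arm(
  targets=[0.01,-0.001,0,0,0.02,-0.001,0,0,0.03,-0.001,0,0,0.039,0.001,0,0,0.049,0.003,0,0,0.058,0.005,0,0,0.068,0.008,0,0,0.077,0.012,0,0,0.086,0.017,0,0,0.094,0.022,0,0,0.102,0.027,0,0,0.11,0.033,0,0],
)

```text
t: 5.53
tool_pos: [0.5029, 0.2028, 0.2262]
tool_rot: [2.529, 1.863, -0.002]
contact_force: [0.3, -6.4, 1.8]
opening: 0.0176
```

>>> step_arm(
  targets=[0.007,0.007,0,0,0.013,0.014,0,0,0.02,0.022,0,0,0.025,0.03,0,0,0.028,0.034,0,0,0.028,0.034,0,0],
)

```text
t: 6.03
tool_pos: [0.5454, 0.2191, 0.2261]
tool_rot: [2.528, 1.862, -0.001]
contact_force: [0.8, -4.4, 2.2]
opening: 0.0172
```

```bash
python3 - <<'E'
from h import *
o=monitor.get_obs();print(o['tool_pos'],o['contact_force'])
p=imaging.get_image("scene");save(p,"s2");q=imaging.get_image("top");save(q,"t2")
a=cv2.resize(p["color"][120:260,180:340,::-1],(480,420));b=cv2.resize(q["color"][120:240,180:300,::-1],(320,320))
c=np.zeros((420,800,3),np.uint8);c[:,:480]=a;c[:320,480:]=b;cv2.imwrite("pics/c2.png",c)
E
```

```text
[0.54540278 0.21909327 0.22613929] [ 0.7994581  -4.38411719  2.15569577]
```

View pics/c2.png

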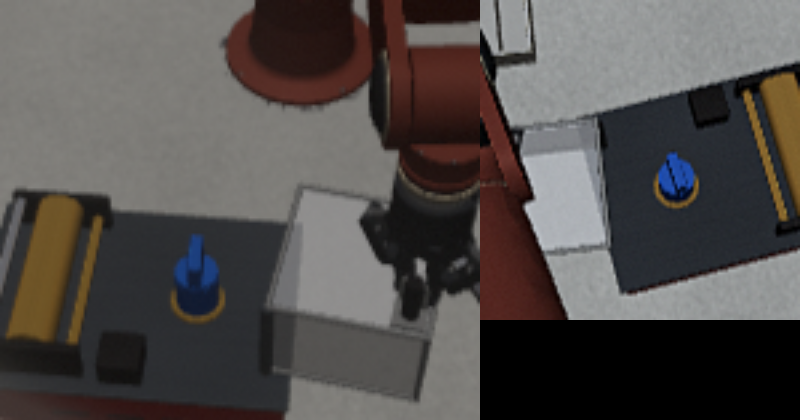

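The guard is open at about 90° and the blue cap is now in plain view (scene crop 196,280). I'll release the post, lift and measure.

>>> step_arm(
  targets=[0,0,0,0,0,0,0,0,0,0,0,0,0,0,0,0,0,0,-0.02,0,0,0,-0.05,0,0,0,-0.08,0,0,0,-0.1,0,0,0,-0.1,0],
  grip=0.05,
)

```text
t: 6.88
tool_pos: [0.5464, 0.2201, 0.3328]
tool_rot: [2.525, 1.861, 0.015]
contact_force: [0.4, 0.2, 1.2]
opening: 0.0499
```

```bash
python3 - <<'E'
from h import *
np.set_printoptions(precision=4,suppress=True)
o=monitor.get_obs();print(o['tool_pos'],o['q'])
for n in ("scene","top"):
    p=imaging.get_image(n);X=cloud(p);save(p,n+"3")
    for nm,z in (("guard_handle",.264),("guard_hinge",.208),("nozzle",.09),("cap",.094)):
        for r in imaging.mark_of(nm,p)[:2]: print(nm,round(r["score"],2),np.round(r["uv"],1),at_z(p,r["uv"],z))
    m=(abs(X[...,2]-.208)<.006)&(abs(X[...,0]-.5)<.17)&(X[...,1]>.03)&(X[...,1]<.3)
    Q=X[m][:,:2].astype(np.float32);print("hood",cv2.minAreaRect(Q),cv2.boxPoints(cv2.minAreaRect(Q)))
    c=p["color"].astype(int); blue=(c[...,2]>c[...,0]*1.6)&(c[...,2]>c[...,1]*1.3)
    near=(abs(X[...,0]-.5)<.08)&(abs(X[...,1]+.01)<.06)&(X[...,2]>.1)
    m=blue&near; P=X[m];print("cap",len(P),P.min(0),P.max(0),P.mean(0))
    for lo,hi in ((.17,.19),(.15,.19),(.142,.152),(.1,.14)):
        t=P[(P[:,2]>lo)&(P[:,2]<hi)]
        if len(t)>4: print(lo,len(t),t.mean(0),cv2.minAreaRect(t[:,:2].astype(np.float32)))
    v,u=np.where(m);print("px",u.min(),u.max(),v.min(),v.max())
    cr=p["color"][v.min()-12:v.max()+13,u.min()-12:u.max()+13,::-1];cv2.imwrite(f"pics/cap_{n}.png",cv2.resize(cr,None,fx=8,fy=8,interpolation=cv2.INTER_NEAREST))
E
```

```text
[0.5464 0.2201 0.3328] [ 0.2573 -0.0794  1.5769 -0.0015  1.6334 -1.0132]
guard_handle 0.58 [314.5 214.8] [0.5619 0.2077 0.264 ]
guard_handle 0.29 [123.6 219.7] [ 0.7014 -0.3099  0.264 ]
guard_hinge 0.62 [271.9 220.4] [0.5701 0.0877 0.208 ]
nozzle 0.62 [245.1 221. ] [ 0.5124 -0.0136  0.09  ]
nozzle 0.47 [110.  238.3] [ 0.6776 -0.4192  0.09  ]
cap 0.56 [243.6 218.2] [ 0.5053 -0.0205  0.094 ]
hood ((0.4991711974143982, 0.15891623497009277), (0.16762566566467285, 0.17297983169555664), 89.09912872314453) [[0.4114 0.0765]
 [0.5843 0.0738]
 [0.587  0.2414]
 [0.414  0.2441]]
cap 276 [ 0.4836 -0.0364  0.1   ] [0.5325 0.0107 0.1845] [ 0.5163 -0.0105  0.1456]
0.17 62 [ 0.51   -0.0126  0.1791] ((0.5084750652313232, -0.013074559159576893), (0.04745851084589958, 0.01363474503159523), 9.231183052062988)
0.15 87 [ 0.5125 -0.011   0.1731] ((0.5067729949951172, -0.009122805669903755), (0.04748235270380974, 0.028230279684066772), 18.931615829467773)
0.142 92 [ 0.5098 -0.0118  0.1461] ((0.5085923075675964, -0.012834450230002403), (0.04574476182460785, 0.04539952054619789), 17.33151626586914)
0.1 95 [ 0.
[... 518 characters left out ...]
909]
 [0.4139 0.1936]]
cap 174 [ 0.481  -0.0352  0.113 ] [0.5268 0.0084 0.1841] [ 0.5015 -0.0128  0.155 ]
0.17 59 [ 0.5044 -0.0138  0.1782] ((0.5052516460418701, -0.013684041798114777), (0.045469947159290314, 0.013661039061844349), 11.268431663513184)
0.15 72 [ 0.5035 -0.0137  0.1743] ((0.504523754119873, -0.011308640241622925), (0.030711013823747635, 0.04354483634233475), 82.3870620727539)
0.142 79 [ 0.5052 -0.0122  0.1459] ((0.5060046315193176, -0.013298194855451584), (0.04143201559782028, 0.043418824672698975), 83.04169464111328)
0.1 21 [ 0.4862 -0.012   0.127 ] ((0.48693984746932983, -0.013153770938515663), (0.03868412598967552, 0.011715243570506573), 87.2005386352539)
px 247 259 178 194
```

View pics/cap_top.png

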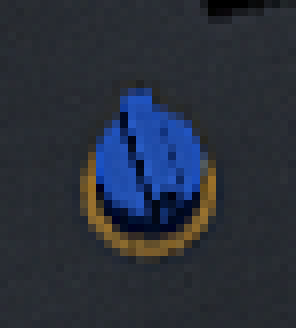

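View pics/cap_scene.png

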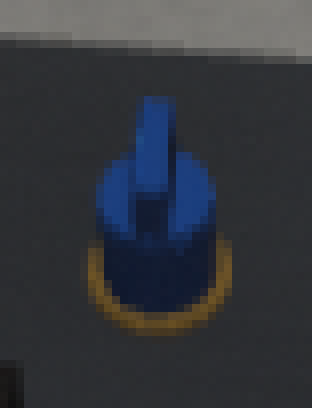

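```bash
python3 - <<'E'
from h import *
np.set_printoptions(precision=4,suppress=True)
out=[]
H=np.array([.578,.083,0])
for n,(v0,v1,u0,u1) in (("scene",(170,270,220,350)),("top",(140,230,160,280))):
    p=imaging.get_image(n);X=cloud(p)
    m=(X[...,2]>.225)&(X[...,2]<.275)&(abs(X[...,0]-.55)<.05)&(abs(X[...,1]-.215)<.035)
    P=X[m];print(n,len(P),P.mean(0) if len(P) else 0); t=P[P[:,2]>.258];print(len(t),t.mean(0) if len(t) else 0, t.min(0) if len(t) else 0,t.max(0) if len(t) else 0)
    s=5;im=cv2.resize(p["color"][v0:v1,u0:u1,::-1],None,fx=s,fy=s,interpolation=cv2.INTER_CUBIC)
    im=np.clip(im.astype(float)*1.6,0,255).astype(np.uint8)
    for ang,col in ((90,(0,255,0)),(98,(0,0,255))):
        a=np.radians(8-ang);R=np.array([[np.cos(a),-np.sin(a),0],[np.sin(a),np.cos(a),0],[0,0,1]])
        pts=[proj(p,H+R@np.array(c)) for c in ((0,0,.208),(-.16,0,.208),(-.16,-.16,.208),(0,-.16,.208))]
        cv2.polylines(im,[np.array([((u-u0+.5)*s,(v-v0+.5)*s) for u,v in pts],np.int32)],True,col,1)
    cv2.imwrite(f"pics/ov_{n}.png",im)
E
```

```text
scene 75 [0.5584 0.2168 0.2515]
33 [0.5551 0.2169 0.2631] [0.5451 0.2082 0.2594] [0.5632 0.2256 0.2666]
top 0 0
0 0 0 0
```

View pics/ov_scene.png

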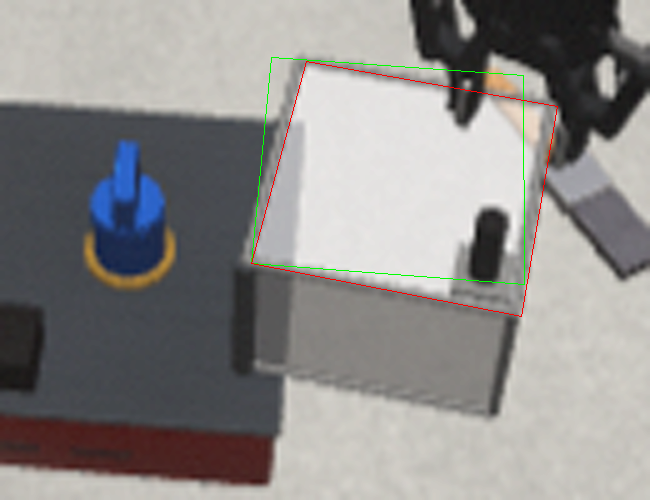

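View pics/ov_top.png

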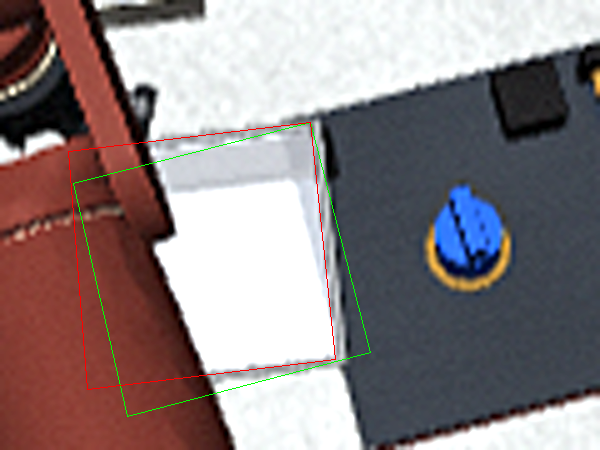

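The overlay shows the hood at about 97° open, because the post slid along the pads. I'll regrip with the jaws turned along x and bring it back to about 90°.

>>> step_arm(
  targets=[0,0.004,0,0.11,0,0.009,0,0.22,0,0.009,0,0.33,0,0.009,0,0.44,0,0.009,0,0.55,0,0.009,0,0.66,0,0.009,0,0.77,0,0.009,0,0.88,0,0.009,0,0.99,0,0.009,0,1.09,0,0.009,0,1.09,0,0.009,0,1.09],
  grip=0.06,
)

```text
t: 8.48
tool_pos: [0.5531, 0.2165, 0.3256]
tool_rot: [3.127, 0.286, -0.0]
contact_force: [-0.7, 0.5, 0.3]
opening: 0.0602
```

```bash
python3 -c "
from h import *
o=monitor.get_obs();print(o['tool_pos'],o['tool_rot'],o['q'],delta(o,[.555,.217,.226]))"
```

```text
[0.55309431 0.21649398 0.32562465] [ 3.12651140e+00  2.85841555e-01 -2.57373456e-04] [ 0.24878257 -0.05883778  1.56895449 -0.00199458  1.63195824  0.06631789] [ 0.00200064 -0.00035315  0.09962344]
```

>>> step_arm(
  targets=[0.002,0,0.02,0,0.002,0,0.045,0,0.002,0,0.07,0,0.002,0,0.09,0,0.002,0,0.099,0,0.002,0,0.099,0],
)

```text
t: 8.98
tool_pos: [0.5536, 0.2162, 0.2234]
tool_rot: [3.125, 0.288, -0.009]
contact_force: [-0.6, 0.6, 0.3]
opening: 0.0602
```

>>> step_arm(
  targets=[0,0,0,0,0,0,0,0,0,0,0,0,0,0,0,0,0,0,0,0],
  grip=0.0,
)

```text
t: 9.4
tool_pos: [0.5544, 0.2165, 0.2253]
tool_rot: [3.126, 0.288, -0.004]
contact_force: [-0.3, 0.6, 3.4]
opening: 0.0174
```

```bash
python3 -c "
from h import *
o=monitor.get_obs();print(o['tool_pos'],o['tool_rot'],o['contact_force'],o['opening'],delta(o,[.538,.217,.226]))"
```

```text
[0.55440663 0.21647803 0.22533657] [ 3.1258984   0.28832921 -0.0039726 ] [-0.30812062  0.5817568   3.42827476] 0.0173550776324869 [-0.0160361  -0.00351288 -0.00062711]
```

>>> step_arm(
  targets=[-0.004,-0.001,0,0,-0.008,-0.002,0,0,-0.012,-0.003,0,0,-0.016,-0.003,0,0,-0.016,-0.003,0,0,-0.016,-0.003,0,0],
)

```text
t: 9.9
tool_pos: [0.5384, 0.2139, 0.2253]
tool_rot: [3.121, 0.286, -0.003]
contact_force: [1.9, -9.5, -0.5]
opening: 0.0171
```

>>> step_arm(
  targets=[0,0,0,0,0,0,0,0,0,0,0,0,0,0,0,0,0,0,-0.02,0,0,0,-0.05,0,0,0,-0.08,0,0,0,-0.1,0,0,0,-0.1,0],
  grip=0.05,
)

```text
t: 10.65
tool_pos: [0.5404, 0.2157, 0.3321]
tool_rot: [3.123, 0.287, 0.013]
contact_force: [0.9, 1.4, -0.1]
opening: 0.05
```

```bash
cat > ov.py <<'E'
from h import *
import sys
np.set_printoptions(precision=4,suppress=True)
o=monitor.get_obs();print(o['tool_pos'],o['tool_rot'],o['q'])
H=np.array([.578,.083,0]);tag=sys.argv[1];ims=[]
for n,(v0,v1,u0,u1) in (("scene",(170,270,220,350)),("top",(140,240,160,280))):
    p=imaging.get_image(n);X=cloud(p)
    s=4;im=cv2.resize(p["color"][v0:v1,u0:u1,::-1],None,fx=3,fy=3,interpolation=cv2.INTER_CUBIC);s=3
    im=np.clip(im.astype(float)*1.6,0,255).astype(np.uint8)
    for ang,col in ((90,(0,255,0)),):
        a=np.radians(8-ang);R=np.array([[np.cos(a),-np.sin(a),0],[np.sin(a),np.cos(a),0],[0,0,1]])
        pts=[proj(p,H+R@np.array(c)) for c in ((0,0,.208),(-.16,0,.208),(-.16,-.16,.208),(0,-.16,.208))]
        cv2.polylines(im,[np.array([((u-u0+.5)*s,(v-v0+.5)*s) for u,v in pts],np.int32)],True,col,1)
    ims.append(im)
cv2.imwrite(f"pics/ov_{tag}.png",np.hstack(ims))
E
python3 ov.py a
```

```text
[0.5404 0.2157 0.3321] [3.1225 0.2873 0.013 ] [ 0.2554 -0.0938  1.5915 -0.0071  1.6366  0.0713]
```

View pics/ov_a.png

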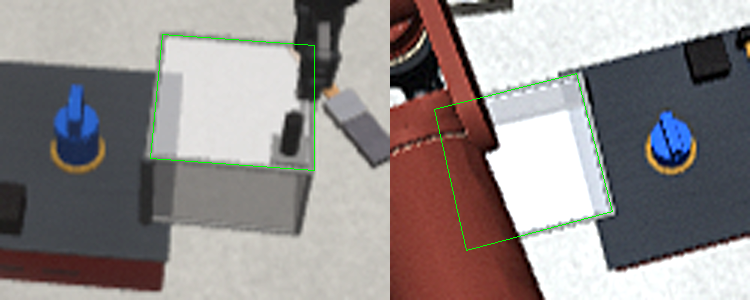

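The guard now matches the 90° outline in both views, with the post at (292,133) in the scene half. Next is the cap, at about (0.507, -0.013) with its wing at about 10°.

```bash
python3 -c "
from h import *
o=monitor.get_obs();print(delta(o,[.507,-.0132,.30]))"
```

```text
[-0.07292177  0.21849968  0.02802119]
```

>>> step_arm(
  targets=[-0.006,0.018,0,0,-0.014,0.042,0,0.11,-0.022,0.066,0,0.22,-0.03,0.09,0,0.33,-0.038,0.114,0,0.44,-0.046,0.138,0,0.55,-0.053,0.16,0.01,0.66,-0.06,0.18,0.02,0.77,-0.066,0.197,0.028,0.88,-0.07,0.21,0.028,0.99,-0.073,0.2185,0.028,1.1,-0.073,0.2185,0.028,1.21],
  grip=0.045,
)

```text
t: 11.75
tool_pos: [0.5057, -0.0145, 0.2971]
tool_rot: [2.724, -1.549, 0.001]
contact_force: [-0.5, 0.4, -0.2]
opening: 0.045
```

```bash
python3 -c "
from h import *
o=monitor.get_obs();r=o['tool_rot'];print(o['tool_pos'],r,o['q'],np.degrees(2*np.arctan2(r[1],r[0])),delta(o,[.507,-.0132,.22]))"
```

```text
[ 0.50568575 -0.01449642  0.29713091] [ 2.72415499e+00 -1.54923252e+00  7.06172339e-04] [-0.17171878 -0.26507121  1.7985602  -0.00742481  1.61029296  0.8621728 ] -59.25395684530604 [-0.00076695 -0.00229283  0.07711511]
```

>>> step_arm(
  targets=[-0.001,-0.002,0.02,0.12,-0.001,-0.002,0.04,0.24,-0.001,-0.002,0.06,0.36,-0.001,-0.002,0.077,0.36,-0.001,-0.002,0.077,0.36,-0.001,-0.002,0.077,0.36],
)

```text
t: 12.25
tool_pos: [0.5051, -0.0128, 0.2174]
tool_rot: [2.401, -2.01, -0.004]
contact_force: [-0.2, 0.1, 0.4]
opening: 0.0451
```

```bash
cat > lk.py <<'E'
from h import *
import sys
np.set_printoptions(precision=4,suppress=True)
o=monitor.get_obs();r=o['tool_rot'];print(o['tool_pos'],r,o['q'],np.degrees(2*np.arctan2(r[1],r[0])),delta(o,[.507,-.0132,.152]),o['contact_force'],o['wrist_torque'],o['opening'])
p=imaging.get_image("scene");q=imaging.get_image("top")
a=cv2.resize(p["color"][150:260,190:330,::-1],(534,420),interpolation=cv2.INTER_CUBIC);b=cv2.resize(q["color"][140:230,200:290,::-1],(266,266))
c=np.zeros((420,800,3),np.uint8);c[:,:534]=a;c[:266,534:]=b;cv2.imwrite("pics/%s.png"%sys.argv[1],np.clip(c.astype(float)*1.5,0,255).astype(np.uint8))
E
python3 lk.py k1
```

```text
[ 0.5051 -0.0128  0.2174] [ 2.4015 -2.0099 -0.0045] [-0.1687 -0.2246  1.8966 -0.0073  1.4772  1.2258] -79.85384548227661 [ 0.0005 -0.0024  0.0654] [-0.2343  0.1211  0.3713] [-0.0397 -0.0267  0.0014] 0.04506998402507062
```

View pics/k1.png

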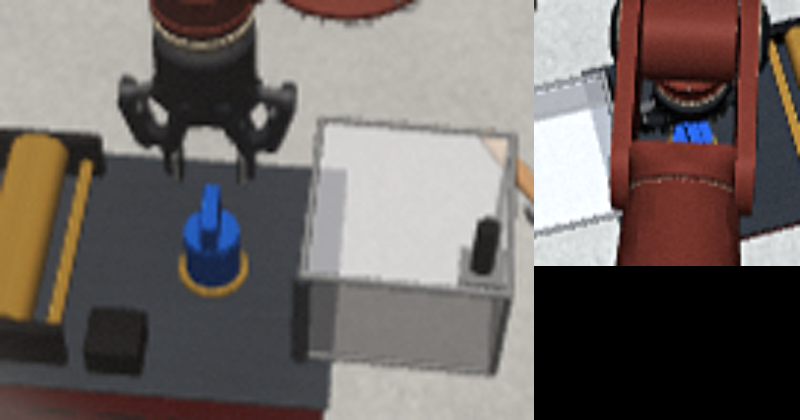

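The fingers sit either side of the wing (scene crop 210,205), and the guard stays open. I'll descend.

>>> step_arm(
  targets=[0.0005,-0.002,0.015,0,0.0005,-0.002,0.03,0,0.0005,-0.002,0.045,0,0.0005,-0.002,0.058,0,0.0005,-0.002,0.065,0,0.0005,-0.002,0.065,0,0.0005,-0.002,0.065,0],
)

```text
t: 12.93
tool_pos: [0.5089, -0.0137, 0.1559]
tool_rot: [2.404, -2.012, 0.004]
contact_force: [0.8, -1.0, 0.1]
opening: 0.0451
```

>>> step_arm(
  targets=[0,0,0,0,0,0,0,0,0,0,0,0,0,0,0,0,0,0,0,0,0,0,0,0],
  grip=0.0,
  force=40,
)

```text
t: 13.43
tool_pos: [0.5097, -0.0139, 0.1573]
tool_rot: [2.405, -2.013, 0.007]
contact_force: [-0.5, -0.3, 5.2]
opening: 0.013
```

```bash
python3 lk.py k2
```

```text
[ 0.5097 -0.0139  0.1573] [ 2.4045 -2.0126  0.0068] [-0.1692 -0.1689  1.9512 -0.0075  1.3586  1.2262] -79.85836399229275 [-0.0012  0.0025  0.0053] [-0.4912 -0.3328  5.1613] [0.0719 0.0319 0.014 ] 0.012983733491348319
```

View pics/k2.png

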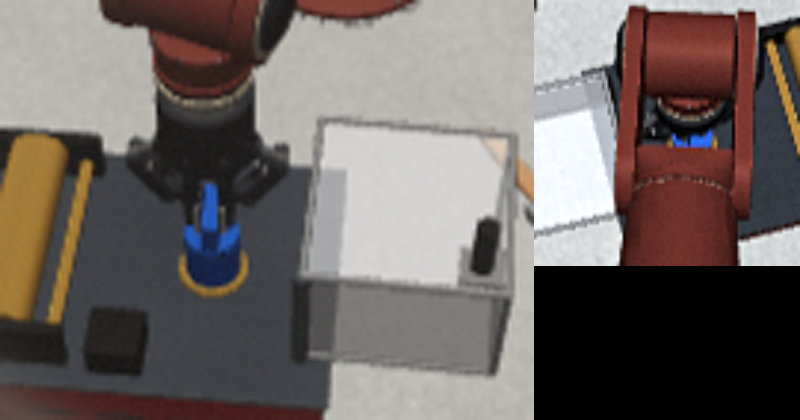

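The wing is held at a 13 mm opening. First trial direction: a small positive turn while I watch the torque.

>>> step_arm(
  targets=[0,0,0,0.05,0,0,0,0.1,0,0,0,0.15,0,0,0,0.2,0,0,0,0.2],
)

```text
t: 13.95
tool_pos: [0.5093, -0.0137, 0.1572]
tool_rot: [2.191, -2.243, 0.006]
contact_force: [-1.8, 0.6, 3.4]
opening: 0.013
```

```bash
python3 lk.py k3
```

```text
[ 0.5093 -0.0137  0.1572] [ 2.1907 -2.2431  0.0061] [-0.1691 -0.169   1.9513 -0.0074  1.3598  1.4269] -91.35382284834742 [-0.0005  0.0023  0.0052] [-1.833   0.6393  3.3786] [ 0.1401  0.3373 -0.0335] 0.012969978936983208
```

>>> step_arm(
  targets=[0,0,0,0.05,0,0,0,0.1,0,0,0,0.15,0,0,0,0.15],
)

```text
t: 14.38
tool_pos: [0.5093, -0.0137, 0.1572]
tool_rot: [2.019, -2.399, 0.006]
contact_force: [-1.3, 0.8, 3.6]
opening: 0.0132
```

```bash
python3 lk.py k4
```

```text
[ 0.5093 -0.0137  0.1572] [ 2.0193 -2.3991  0.0064] [-0.1691 -0.1691  1.9514 -0.0072  1.3599  1.5747] -99.82430906320721 [-0.0001  0.0023  0.0052] [-1.3042  0.7656  3.5507] [0.1421 0.3604 0.0561] 0.013196380399387208
```

View pics/k4.png

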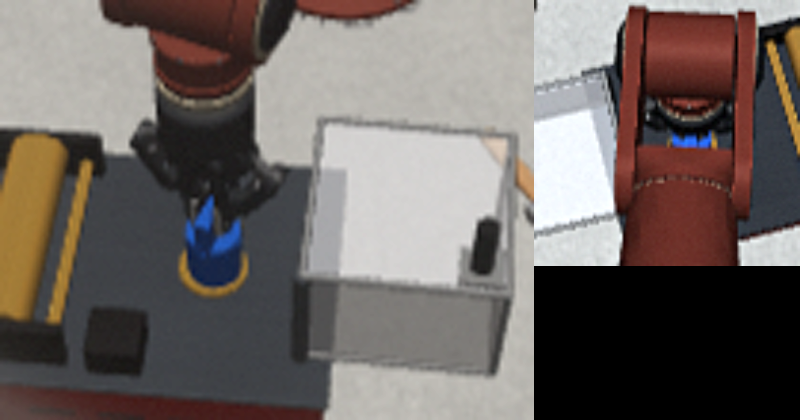

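The turn reached 0.35 rad with negligible torque and the opening unchanged, so the wing turned with the pads. This is the loosening way, so I'll continue to 1.25.

>>> step_arm(
  targets=[0,0,0,0.08,0,0,0,0.16,0,0,0,0.24,0,0,0,0.32,0,0,0,0.4,0,0,0,0.48,0,0,0,0.56,0,0,0,0.64,0,0,0,0.72,0,0,0,0.8,0,0,0,0.9,0,0,0,0.9],
)

```text
t: 15.48
tool_pos: [0.5091, -0.0153, 0.1575]
tool_rot: [0.775, -3.039, 0.016]
contact_force: [-2.6, -5.0, 4.9]
opening: 0.0131
```

```bash
python3 lk.py k5
```

```text
[ 0.5091 -0.0153  0.1575] [ 0.7747 -3.0394  0.0158] [-0.1701 -0.1692  1.9511 -0.0115  1.3602  2.4748] -151.4008126855824 [0.0008 0.0029 0.0054] [-2.6136 -5.0307  4.8691] [-0.9303  0.6166 -0.1008] 0.01309078410844672
```

View pics/k5.png

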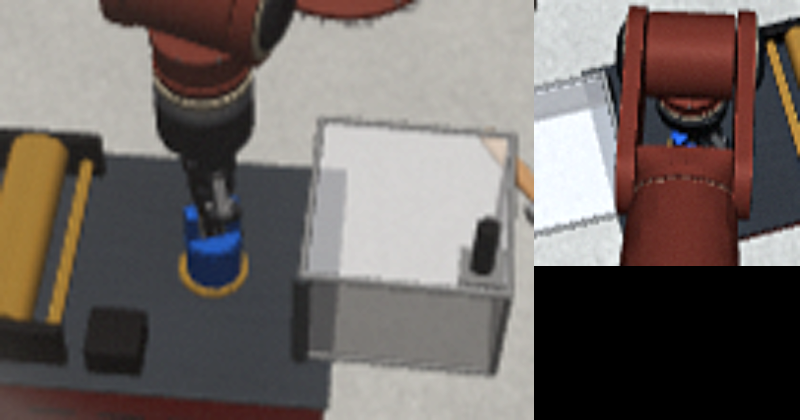

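The wing has turned with the gripper by 1.25 rad. I'll lift gently first.

>>> step_arm(
  targets=[0,0,0,0,0,0,0,0,0,0,-0.003,0,0,0,-0.006,0,0,0,-0.01,0,0,0,-0.014,0,0,0,-0.014,0],
  force=55,
)

```text
t: 16.17
tool_pos: [0.5092, -0.0153, 0.1721]
tool_rot: [0.779, -3.038, 0.016]
contact_force: [-1.6, -1.7, -1.0]
opening: 0.0131
```

>>> step_arm(
  targets=[0,0,-0.01,0,0,0,-0.02,0,0,0,-0.03,0,0,0,-0.04,0,0,0,-0.05,0,0,0,-0.06,0,0,0,-0.07,0,0,0,-0.08,0,0,0,-0.086,0,0,0,-0.086,0,0,0,-0.086,0],
)

```text
t: 17.08
tool_pos: [0.5095, -0.0143, 0.2584]
tool_rot: [0.779, -3.039, 0.017]
contact_force: [0.4, 0.1, -1.5]
opening: 0.013
```

```bash
python3 lk.py k6; python3 ov.py b; python3 - <<'E'
from h import *
np.set_printoptions(precision=4,suppress=True)
for n in ("scene","top"):
    p=imaging.get_image(n);X=cloud(p)
    c=p["color"].astype(int); blue=(c[...,2]>c[...,0]*1.6)&(c[...,2]>c[...,1]*1.3)
    P=X[blue&(abs(X[...,0]-.5)<.08)&(abs(X[...,1]+.01)<.06)&(X[...,2]>.1)]
    print(n,len(P),P.min(0),P.max(0))
    t=P[(P[:,2]>.236)&(P[:,2]<.256)]
    if len(t)>4: print(t.mean(0),cv2.minAreaRect(t[:,:2].astype(np.float32)),cv2.minEnclosingCircle(t[:,:2].astype(np.float32)))
E
```

```text
[ 0.5095 -0.0143  0.2584] [ 0.7794 -3.0386  0.0167] [-0.1678 -0.2416  1.8426 -0.0116  1.5404  2.472 ] -151.22643202753687 [0.0009 0.0032 0.1064] [ 0.4297  0.1181 -1.4601] [ 0.009   0.0187 -0.0018] 0.012979092643352343
[ 0.509  -0.0142  0.2573] [ 0.779  -3.0369  0.0154] [-0.1678 -0.241   1.844  -0.0116  1.5404  2.472 ]
scene 257 [ 0.5022 -0.0339  0.1915] [0.5321 0.0127 0.2843]
[ 0.5202 -0.0054  0.245 ] ((0.5204230546951294, -0.00788857415318489), (0.02278641238808632, 0.04565691947937012), 16.058317184448242) ((0.5116753578186035, -0.010419403202831745), 0.023030413314700127)
top 109 [ 0.4593 -0.0699  0.2316] [0.5289 0.049  0.5663]
[ 0.4948 -0.0036  0.2465] ((0.497540146112442, -0.0001090019941329956), (0.03881271556019783, 0.01734071597456932), 46.46373748779297) ((0.5022122859954834, -0.004548356402665377), 0.019633540883660316)
```

View pics/k6.png

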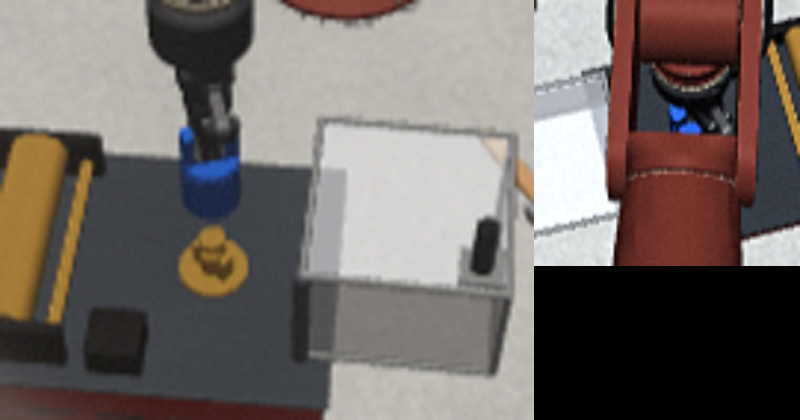

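View pics/ov_b.png

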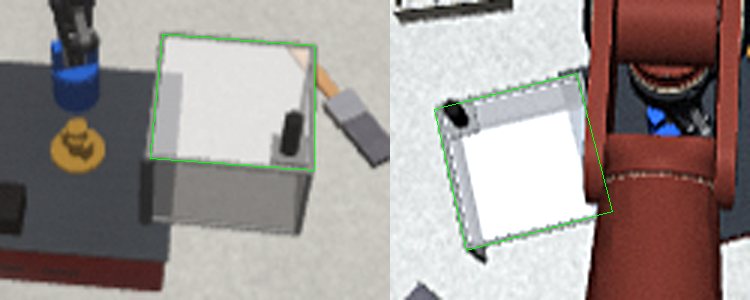

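The nozzle is bare and the cap is held. Its top is at z 0.284, against 0.1845 when seated, and the guard sits on the 90° outline. I'll do a short settling hold and a bystander check, then hand in.

>>> step_arm(
  targets=[0,0,0,0,0,0,0,0,0,0,0,0,0,0,0,0],
)

```text
t: 17.72
tool_pos: [0.5091, -0.0143, 0.2573]
tool_rot: [0.779, -3.037, 0.016]
contact_force: [-0.8, 0.1, -1.2]
opening: 0.0128
```

```bash
python3 - <<'E'
from h import *
a=cv2.imread("pics/scene0.png");p=imaging.get_image("scene");save(p,"fin");b=p["color"][:,:,::-1]
cv2.imwrite("pics/fin_c.png",np.hstack([a[110:310,90:410],b[110:310,90:410]]))
d=np.abs(a.astype(int)-b).max(2)>40
for nm,(u0,u1,v0,v1) in dict(bottles=(90,165,150,260),brush_stack_jar=(345,405,180,300)).items(): print(nm,d[v0:v1,u0:u1].mean())
E
```

```text
bottles 0.0
brush_stack_jar 0.0
```

View pics/fin_c.png

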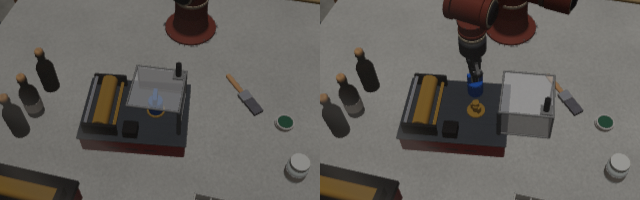

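The left and right halves match apart from the opened guard, the lifted cap (right half, 475,88) and the arm. The bottles, brush, labels and jar have not moved.

```bash
python3 -c "
from station import ticket
print(ticket.finish_job())"
```

```text
the job is handed in; nothing more can be done
None
```

The job is done and handed in at about 18 s. The guard is open and the cap is off the nozzle, held in the gripper about 10 cm above where it sat.

- **Guard:** I swung it open by its handle. The first pull went to about 97° because the post slid along the pads. I regripped it with the jaws turned and set it to about 90°. The hood matched a 90° outline drawn on both camera images, and still did after the lift.
- **Cap:** The first direction I tried, clockwise seen from above, turned freely past 0.35 rad with almost no torque, so I did not need to try the other way. I turned it 1.25 rad and lifted it straight off.
- **Last checks:**
  - The cap's top rose from z 0.1845 to 0.284 m, with about 2 mm of sideways drift in the images.
  - The wrist reads 1.2 N downward, which matches the cap's weight.
  - The nozzle is bare, and the bottles, brush, label stack and jar show no change between the first and last images.
- **Disagreements:** The two cameras differed by 2–3 mm on the cap's position, so the gripper may have turned it slightly off its axis. I saw about 5 N of sideways force at the end of the turn. In the first look, the scene camera's mark for the handle was also about 1 cm off, so I used the depth data instead.

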